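# Pack the plate press to its height gauge and latch the clamp

## Robot

A 7-joint arm with a two-finger parallel gripper is mounted at the origin on a cart in front of the work surface, level with it; the furniture and walls round the work are solid. World frame = base frame: x ahead of the robot, y to its left, z up, the work surface at z = 0. Lengths are in m, angles in rad, forces in N, time in s.
With the tool pointing down it reaches from about 0.35 to 0.9 m from the base axis. Payload 8.1 kg.
Tool frame: the origin (TCP) lies on the centre line of the jaws, within the pads' length; the fingertips stand 19 mm ahead of it and the grasp point (between the pads) is the TCP (arm.tip_reach is the distance from the TCP to the fingertips, in m); z points along the fingers, y is the line along which they close (so a half turn about z gives the same grasp; the last joint's range is limited). The gripper opens to 92 mm and grips with 3 to 60 N. Pads are 19 mm wide; open, the fingers measure 130 mm over their backs; the gripper's body (75 mm by 190 mm) begins 47 mm behind the grasp point.
Start: joints at [1.001, 0.434, 0.025, 1.573, -0.012, 1.134, -0.075], TCP at [0.281, -0.558, 0.246] pointing down, gripper open.
Joint ranges: [-2.62, 2.62], [-0.44, 2.09], [-1.27, 1.32], [0.08, 2.57], [-1.32, 4.46], [0.12, 2], [-2.74, 2.74]. Speed limits (rad/s): [2.22, 2.22, 3.01, 3.01, 3.14, 3.14, 3.14].

## Interface

Orientations are given as a rotation vector (axis times angle).
In Python, from cell import arm gives the robot as it stands.
- The arm moves only by the tool arm_command, never from a script. Its argument "targets" is a list that holds one entry, the list of rows, each a list of 6 numbers: the shift along the tool's x, y, z in m, then the turn, a rotation vector about the tool's x, y, z in rad. A call has 1 to 10 rows; each row shifts and turns the commanded pose from where the row before left it, along the tool's axes as they then stand; what a row does not reach is not made up. A row lasts 1/8 s, in which the tool goes at most 62.5 mm and 10.7 degrees, less where a joint would pass 70% of its speed; a pose out of reach is approached as far as the arm can. A call with a gripper value outside its range is refused whole. "jaw" is the finger opening in m, from 0 to 0.0918, set as the call begins (left out, the last holds). The fingers move at their own pace and stop on an object; "newtons" is the grip in N (left out, the last holds). Time passes only in rows, so rows that do not move let the fingers close. It gives the time, the measured TCP pose, the force, the opening and the grip force at its end, in the units of the state.
- arm.observe(): the state, without advancing time (a new reading comes with each control period).
- arm.get_image(name): name is "scene" or "top" or "wrist"; returns a dict with "pixels" (420x560x3 uint8, red, green, blue), "z_map" (420x560 float32, m along the optical axis (not along the pixel's ray), 0 where there is no reading), "fx", "fy", "cx", "cy" (pixels), "xyz" and "rotation" of the camera in the world; the wrist camera has in their place "T_tool_cam" (4x4, takes a point from camera to tool coordinates, whose origin is the TCP and whose axes are the flange's). Camera axes: x right, y down, z forward; pixel columns grow to the right and rows downward; lengths in m; the calibration is good to about 2 mm. A picture is of the moment at which its call begins: read the wrist's pose just before it.
- arm.sign_off(): hands the job in; it is judged then, once.
The state is a dict: "clock": time; "joints": joint angles; "dq": joint speeds; "joint_efforts": joint torques, N m; "position": TCP position; "ee_rot": TCP orientation; "force": force on the tool from outside, world axes, zero at the start; "ft_torque": the same for the moment, N m; "width": opening from 0.0 (shut) to 1.0 (fully open); "gripper_force": force on a finger pad.
Only numpy, scipy, OpenCV 4.12 (cv2) and the standard library are available. Lean on these libraries where they do the work, as an engineer would, in place of code of your own. Each camera call takes 0.05 s, during which the arm holds its last target. There are 200 camera calls.

## Task

The plate press only clamps properly when the pile in its nest reaches the shoulders of the stepped height gauge. Stack filler plates squarely on the covered well plate that stands in the nest until the top of the pile is level with the gauge's shoulders, no lower and no higher, then swing the ball lever all the way down until it catches and the clamp stays down on the pile. Leave the two well plates and the other things on the bench where they are.

Things in the scene. Friction and masses are not known exactly. Their poses are not given: they have to be found in the camera images.
- press: fixed press: white base 245 (x) x 313 (y) mm, top at 22 mm, with two rubber pads: the nest (four steel corners, 18 mm high) and 125 mm to its +y the waiting place, plain, no clamp. Origin on the worktop under the nest's centre; x along the plates' long side, away from the robot, y left, z up. Clamp shaft along x at y = -105, z = 119 mm, in two blocks 134 mm high at x = -92 and 62 mm
- nest (a point): centre of the nest's floor (pad top, 25 mm above the worktop); axes as the press
- gauge_mark (a point): height gauge: upright steel plate 80 mm behind the nest's centre (press +x), 50 mm wide below, 18 mm above; this point is in its middle at the height of its two shoulders and long engraved line, 60 mm above the nest's floor. Short lines 10 mm apart stand below it; the plate ends 28 mm above the shoulders
- low_plate: white well plate 127 x 85 mm closed with a grey mat of 24 round caps, 30 mm high in all; loose. Origin at the centre of its underside, x along its long side. Stands either in the nest or on the waiting place (the deep plate has the other one)
- deep_plate: white ribbed well plate 127 x 85 mm closed with a grey mat of 24 round caps, 40 mm high in all; loose. Origin at the centre of its underside, x along its long side. Stands either in the nest or on the waiting place
- thin_filler_a: loose flat grey plastic filler plate, 127 (x) x 85 (y) x 10 mm thick, 0.13 kg, on the worktop at the start. A finger notch 47 mm long, 13 mm deep in the middle of each long side leaves it 59 mm wide there (x within 23.5 mm of the middle): grasp there. Origin at the centre of its underside
- thin_filler_b: a second thin filler plate, the same as thin_filler_a (10 mm thick)
- thick_filler: filler plate of the same outline and notches, 20 mm thick, 0.24 kg
- clamp (a joint): rad, turn of the clamp shaft with pad arm and ball lever in one piece: 0 open (arm leans back, 110 degrees up from level, its top 245 mm high), 1.92 lower stop (arm level, pad over the nest's centre). A 0.1 to 0.3 N m spring opens it. In the last 0.25 rad the lever's pin pushes a sprung pawl aside (5 to 10 N at the knob), which hooks it at the stop. A pile 10 mm too high prevents that
- pad (a joint): m, how far the sprung pad under the clamp arm (rubber disc 28 mm across) is pushed in: 0 free, 0.008 fully in; 0.004 when latched on a pile of the gauge's height
- lever_hinge (a point): point of the shaft axis in the plane of the ball lever (130 mm in front of the nest's centre); its x axis, the press's x, is the axis of the shaft
- lever_knob (a point): centre of the black ball (26 mm across) at the end of the lever, a 10 mm rod, 125 mm from the shaft axis. The lever swings in the press's y-z plane: open it points 85 degrees up from level (to +y), at the stop to +y and 25 degrees below level, so the ball goes over to +y and down, 66 mm above the worktop at last. Pinched along the press's x, the ball can turn between the fingers
- timer: bystander: white bench timer 66 x 66 x 18 mm, origin at the centre of its underside
- forceps: bystander: steel forceps 125 x 14 x 9 mm, origin at the centre of its underside
- sticky_pad: bystander: yellow pad of notes 78 x 78 x 10 mm, origin at the centre of its underside

How it is judged:
On the way, in this order (a step that is already met when the one before it is completed fails the run):
1. the top filler lies released on the pile, level with the gauge's shoulders, with the clamp still open (((z of thin_filler_a in the frame of gauge_mark between -0.014 and -0.006 m and horizontal distance between thin_filler_a and nest below 0.012 m and angle between the x axis of thin_filler_a and the x axis of press, either way round below 0.15 rad and angle between thin_filler_a's own z axis and vertical below 0.06 rad and linear speed of thin_filler_a below 0.02 m/s and contact force between thin_filler_a and the fingers below 0.3 N) or (z of thin_filler_b in the frame of gauge_mark between -0.014 and -0.006 m and horizontal distance between thin_filler_b and nest below 0.012 m and angle between the x axis of thin_filler_b and the x axis of press, either way round below 0.15 rad and angle between thin_filler_b's own z axis and vertical below 0.06 rad and linear speed of thin_filler_b below 0.02 m/s and contact force between thin_filler_b and the fingers below 0.3 N) or (z of thick_filler in the frame of gauge_mark between -0.024 and -0.016 m and horizontal distance between thick_filler and nest below 0.012 m and angle between the x axis of thick_filler and the x axis of press, either way round below 0.15 rad and angle between thick_filler's own z axis and vertical below 0.06 rad and linear speed of thick_filler below 0.02 m/s and contact force between thick_filler and the fingers below 0.3 N)) and value of joint clamp below 0.4 rad), for 0.2 s.
2. the lever is down at its stop (value of joint clamp above 1.87 rad), for 0.2 s.
At the end, for the whole second after the job is handed in: Top filler flat, released, its upper face within 4 mm of the gauge's shoulders, over the nest within 12 mm and 0.15 rad; clamp held above 1.87 rad, its pad pushed in over 1 mm; well plates within 8 mm, timer, forceps and note pad within 30 mm of their starts (((z of thin_filler_a in the frame of gauge_mark between -0.014 and -0.006 m and horizontal distance between thin_filler_a and nest below 0.012 m and angle between the x axis of thin_filler_a and the x axis of press, either way round below 0.15 rad and angle between thin_filler_a's own z axis and vertical below 0.06 rad and linear speed of thin_filler_a below 0.02 m/s and contact force between thin_filler_a and the fingers below 0.3 N) or (z of thin_filler_b in the frame of gauge_mark between -0.014 and -0.006 m and horizontal distance between thin_filler_b and nest below 0.012 m and angle between the x axis of thin_filler_b and the x axis of press, either way round below 0.15 rad and angle between thin_filler_b's own z axis and vertical below 0.06 rad and linear speed of thin_filler_b below 0.02 m/s and contact force between thin_filler_b and the fingers below 0.3 N) or (z of thick_filler in the frame of gauge_mark between -0.024 and -0.016 m and horizontal distance between thick_filler and nest below 0.012 m and angle between the x axis of thick_filler and the x axis of press, either way round below 0.15 rad and angle between thick_filler's own z axis and vertical below 0.06 rad and linear speed of thick_filler below 0.02 m/s and contact force between thick_filler and the fingers below 0.3 N)) and value of joint clamp above 1.87 rad and value of joint pad above 0.001 m and distance of each of low_plate, deep_plate from where it was at the start of the episode below 0.008 m and distance of each of timer, forceps, sticky_pad from where it was at the start of the episode below 0.03 m); the robot touches nothing.
It fails at once if a well plate is tipped (angle between any of low_plate, deep_plate's own z axis and vertical above 0.25 rad).
It fails at once if the timer, forceps or note pad is knocked away (distance of any of timer, forceps, sticky_pad from where it was at the start of the episode above 0.05 m).
It also fails if it takes over 72 s, if anything falls off the work surface, if the arm or the gripper's body presses on something with over 40 N, if the wrist force passes 120 N, or if a joint passes its speed limit or range.

## Working session

There is one attempt and no reset: what is moved stays moved. The work goes in short steps, Python scripts to look and compute and a tool call to move; the robot and the scene stay as the last step left them, time stands still between calls to the robot, and variables do not carry over. Pictures are saved under pics/ and viewed, at most 11 in all, crops included, and the job is handed in when it is done.

Besides the shell and the picture viewer there is one more tool, called as name(argument=value, ...), one argument or row to a line, values as JSON. arm_command: Moves the arm, as the interface text tells. Its arguments: {"type":"object","properties":{"targets":{"type":"array","items":{"type":"array","items":{"type":"array","items":{"type":"number"}}}},"jaw":{"type":"number"},"newtons":{"type":"number"}},"required":["targets"]}

```bash
mkdir -p pics; ls; python3 - <<'E'
from cell import arm
import cv2,numpy as np
s=arm.observe();print({k:np.round(v,3) for k,v in s.items()})
for n in("scene","top"):
    d=arm.get_image(n);cv2.imwrite(f"pics/{n}0.png",d["pixels"][:,:,::-1]);np.savez(f"{n}0.npz",**d)
    print(n,d["fx"],d["cx"],d["cy"],d["xyz"],np.round(d["rotation"],3).tolist())
E
```

```text
pics
{'clock': np.float64(0.0), 'joints': array([ 1.001,  0.435,  0.025,  1.574, -0.012,  1.134, -0.075]), 'dq': array([-0.   ,  0.001, -0.   , -0.001,  0.   ,  0.001,  0.002]), 'joint_efforts': array([-1.0000e-03, -6.6784e+01,  9.8400e-01, -3.1446e+01, -6.1000e-02,
        4.3000e-02,  0.0000e+00]), 'position': array([ 0.281, -0.558,  0.245]), 'ee_rot': array([-3.055e+00, -7.260e-01,  1.000e-03]), 'force': array([-0.667, -0.255,  0.267]), 'ft_torque': array([ 0.015,  0.01 , -0.022]), 'gripper_force': np.float64(0.0), 'width': np.float64(1.002)}
scene 501.0745152522344 272.0733822096438 214.72217749593923 [-0.42654648  0.70003204  1.00207312] [-1.103, 2.207, -1.166]
top 465.15368716054786 279.469642110931 210.88759227405342 [ 0.35745571 -0.03332252  1.33123181] [-2.161, 2.113, -0.183]
```

View pics/scene0.png

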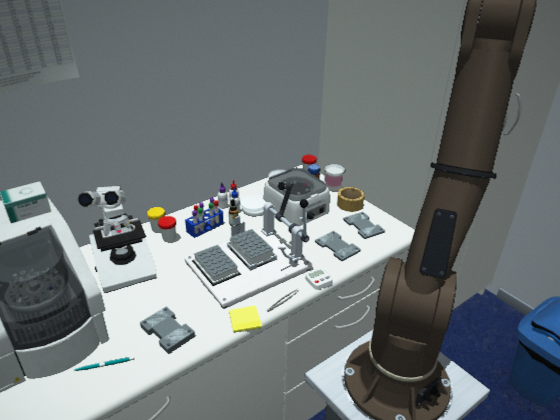

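View pics/top0.png

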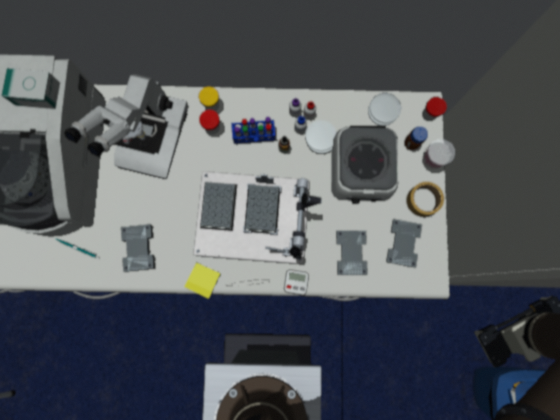

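The top view shows the press near (250,217), the nest plate at (262,208) and the waiting plate at (218,206). The fillers are at (137,248), (352,252) and (404,244), and the clamp lever is at about (290,250). Next I measure heights and poses from depth.

```bash
cat > h.py <<'E'
import numpy as np,cv2
from scipy.spatial.transform import Rotation as R
def cloud(d):
    z=d["z_map"];v,u=np.mgrid[:z.shape[0],:z.shape[1]]
    p=np.stack([(u-d["cx"])/d["fx"]*z,(v-d["cy"])/d["fy"]*z,z],-1)
    rot=np.array(d["rotation"]); M=R.from_rotvec(rot).as_matrix() if rot.size==3 else rot
    return p@M.T+d["xyz"]
def proj(d,P):
    rot=np.array(d["rotation"]); M=R.from_rotvec(rot).as_matrix() if rot.size==3 else rot
    q=(np.atleast_2d(P)-d["xyz"])@M; return np.c_[q[:,0]/q[:,2]*d["fx"]+d["cx"],q[:,1]/q[:,2]*d["fy"]+d["cy"]]
def rays(d,uv,z):
    rot=np.array(d["rotation"]); M=R.from_rotvec(rot).as_matrix() if rot.size==3 else rot
    uv=np.atleast_2d(uv).astype(float);r=np.c_[(uv[:,0]-d["cx"])/d["fx"],(uv[:,1]-d["cy"])/d["fy"],np.ones(len(uv))]@M.T
    return d["xyz"]+r*((z-d["xyz"][2])/r[:,2])[:,None]
E
python3 - <<'E'
import numpy as np,cv2
from h import *
d=dict(np.load("top0.npz"));P=cloud(d);im=d["pixels"].astype(int)
def win(u,v,r):return P[v-r:v+r+1,u-r:u+r+1].reshape(-1,3)
for n,(u,v) in dict(desk1=(180,230),desk2=(325,240),desk3=(378,250),fL=(137,248),fM=(352,252),fR=(404,244),nest=(262,208),wait=(218,206),base=(240,250),pad=(203,280),tim=(297,288)).items():
    w=win(u,v,4);print(n,np.round(np.median(w,0),4),np.round(w[:,2].std(),4))
# fillers: grey darker than desk
g=im.sum(2)/3
for n,(u,v,h) in dict(fL=(137,248,30),fM=(352,252,30),fR=(404,244,30)).items():
    m=np.zeros(g.shape,np.uint8);m[v-h:v+h,u-22:u+22]=(g[v-h:v+h,u-22:u+22]<140)*255
    c=max(cv2.findContours(m,cv2.RETR_EXTERNAL,cv2.CHAIN_APPROX_NONE)[0],key=cv2.contourArea)
    for z in(0.01,0.02):
        q=rays(d,c[:,0],z);r=cv2.minAreaRect((q[:,:2]*1000).astype(np.float32));print(n,z,np.round(r[0],1),np.round(r[1],1),round(r[2],2))
# press base: blob bounded in bright: use height band .015-.03
m=((P[:,:,2]>.014)&(P[:,:,2]<.032)).astype(np.uint8)*255
m[:, :185]=0;m[:,318:]=0;m[:165]=0;m[272:]=0
m=cv2.morphologyEx(m,cv2.MORPH_OPEN,np.ones((3,3)))
c=np.vstack([c for c in cv2.findContours(m,cv2.RETR_EXTERNAL,cv2.CHAIN_APPROX_NONE)[0] if cv2.contourArea(c)>100])
q=rays(d,c[:,0],.022);r=cv2.minAreaRect((q[:,:2]*1000).astype(np.float32));print("base",r)
big=cv2.resize(d["pixels"][160:300,185:320,::-1],None,fx=4,fy=4,interpolation=cv2.INTER_CUBIC);cv2.imwrite("pics/c1.png",big)
E
```

```text
desk1 [ 0.5182  0.2471 -0.0008] 0.1471
desk2 [ 0.4989 -0.1705  0.    ] 0.0026
desk3 [ 0.4732 -0.3223 -0.0006] 0.1471
fL [0.4619 0.3609 0.0192] 0.0027
fM [ 0.4652 -0.2463  0.0092] 0.146
fR [ 0.4914 -0.3947  0.0092] 0.146
nest [0.577  0.0109 0.0631] 0.0029
wait [0.5814 0.1341 0.0521] 0.1412
base [0.4629 0.0708 0.0211] 0.0025
pad [0.3772 0.1724 0.0086] 0.0028
tim [ 0.3608 -0.0914  0.0159] 0.1453
fL 0.01 [464.4 361.3] [129.7  93.2] 6.84
fL 0.02 [463.6 358.3] [128.8  92.5] 6.84
fM 0.01 [ 465.7 -244.5] [124.9  86.3] 1.28
fM 0.02 [ 464.9 -242.9] [124.   85.7] 1.28
fR 0.01 [ 494.8 -394. ] [ 87.  127.8] 80.37
fR 0.02 [ 493.7 -391.3] [ 86.3 126.8] 80.37
base ((559.796630859375, 41.343780517578125), (310.20770263671875, 243.99288940429688), 86.75943756103516)
```

View pics/c1.png

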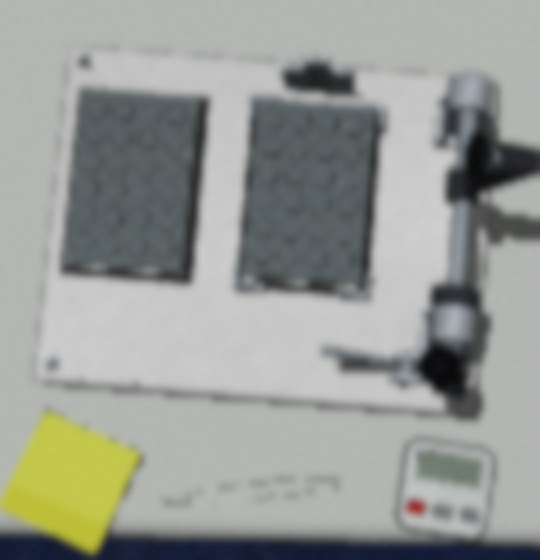

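Depth puts the nest plate's top at about 64 mm, so it is the 40 mm deep plate and needs +20 mm. The left filler is the thick one (20 mm), so one plate is enough. Next I refine the nest pose and plan a look above the filler.

```bash
cat >> h.py <<'E'
def down(yaw): # tool z down, tool y at world angle yaw+90, x at yaw
    c,s=np.cos(yaw),np.sin(yaw); return R.from_matrix(np.array([[c,s,0],[s,-c,0],[0,0,-1.]]))
def delta(p,q,p2,yaw):
    a=R.from_rotvec(q);return np.round(a.inv().apply(np.array(p2)-p),4),np.round((a.inv()*down(yaw)).as_rotvec(),4)
E
python3 - <<'E'
from h import *
from cell import arm
d=dict(np.load("top0.npz"));P=cloud(d);g=d["pixels"].astype(int).sum(2)/3
for n,(u,v,z) in dict(nest=(262,208,.065),wait=(218,206,.055)).items():
    m=np.zeros(g.shape,np.uint8);s=(slice(v-32,v+33),slice(u-21,u+22));m[s]=((g[s]<150)&(P[s][:,:,2]>z-.012))*255
    c=max(cv2.findContours(m,cv2.RETR_EXTERNAL,cv2.CHAIN_APPROX_NONE)[0],key=cv2.contourArea)
    r=cv2.minAreaRect((rays(d,c[:,0],z)[:,:2]*1000).astype(np.float32));print(n,r)
s=arm.observe();print(down(0).as_matrix(),R.from_rotvec(s["ee_rot"]).as_matrix().round(3))
T=arm.get_image("wrist")["T_tool_cam"];print(np.round(T,3))
print("base c",[559.8,41.3])
E
```

```text
nest ((580.9627685546875, 12.57767105102539), (83.71711730957031, 124.4648666381836), 88.28176879882812)
wait ((587.132080078125, 136.50692749023438), (81.7188491821289, 122.31029510498047), 86.80807495117188)
[[ 1.  0.  0.]
 [ 0. -1.  0.]
 [ 0.  0. -1.]] [[ 0.893  0.45  -0.001]
 [ 0.45  -0.893  0.001]
 [-0.    -0.001 -1.   ]]
[[ 0.001 -0.962 -0.274  0.074]
 [ 1.     0.001 -0.    -0.001]
 [ 0.001 -0.274  0.962 -0.139]
 [ 0.     0.     0.     1.   ]]
base c [559.8, 41.3]
```

```bash
python3 - <<'E'
from h import *
from cell import arm
s=arm.observe();print(delta(s["position"],s["ee_rot"],[.45,-.3,.42],.1))
print(delta(np.array([.45,-.3,.42]),down(.1).as_rotvec(),[.464,.359,.25],.1))
E
```

```text
(array([ 0.2669, -0.1545, -0.1747]), array([-1.100e-03,  3.000e-04,  3.667e-01]))
(array([ 0.0797, -0.6543,  0.17  ]), array([0., 0., 0.]))
```

arm_command(
  targets=[
    [[0.02,-0.01,-0.04,0,0,0],[0.04,-0.024,-0.03,0,0,0],[0.041,-0.024,-0.021,0,0,0],[0.041,-0.024,-0.021,0,0,0],[0.041,-0.024,-0.021,0,0,0],[0.042,-0.024,-0.021,0,0,0],[0.042,-0.0245,-0.021,0,0,0],[0,0,0,0,0,0.122],[0,0,0,0,0,0.122],[0,0,0,0,0,0.122]],
  ],
)

```text
clock: 1.4
position: [0.4501, -0.2998, 0.4205]
ee_rot: [-3.138, -0.152, 0.001]
force: [-0.1, -0.1, -0.5]
width: 0.999
gripper_force: 0.0
```

arm_command(
  targets=[
    [[0.008,-0.06,0,0,0,0],[0.008,-0.06,0,0,0,0],[0.008,-0.06,0,0,0,0],[0.008,-0.06,0,0,0,0],[0.008,-0.06,0,0,0,0],[0.008,-0.06,0,0,0,0],[0.008,-0.06,0,0,0,0],[0.008,-0.06,0,0,0,0],[0.008,-0.06,0,0,0,0],[0.008,-0.06,0,0,0,0]],
  ],
)

```text
clock: 2.65
position: [0.4694, 0.3066, 0.4206]
ee_rot: [3.137, 0.157, 0.0]
force: [0.9, 0.1, 0.3]
width: 1.002
gripper_force: 0.0
```

arm_command(
  targets=[
    [[0,-0.03,0.05,0,0,0],[0,-0.024,0.05,0,0,0],[0,0,0.05,0,0,0],[0,0,0.02,0,0,0],[0,0,0,0,0,0],[0,0,0,0,0,0]],
  ],
)

```text
clock: 3.4
position: [0.4644, 0.3591, 0.2518]
ee_rot: [-3.137, -0.158, -0.002]
force: [-0.4, 0.1, 0.2]
width: 0.998
gripper_force: 0.0
```

```bash
cat >> h.py <<'E'
def wrist(arm,name):
    s=arm.observe();d=arm.get_image("wrist");T=d["T_tool_cam"];q=R.from_rotvec(s["ee_rot"]).as_matrix()
    d["rotation"]=q@T[:3,:3];d["xyz"]=q@T[:3,3]+s["position"]
    cv2.imwrite(f"pics/{name}.png",d["pixels"][:,:,::-1]);np.savez(f"{name}.npz",**d)
    print("t",round(s["clock"],2),"pos",s["position"].round(4),"rv",s["ee_rot"].round(3),"F",s["force"].round(1),"w",round(s["width"]*.0918,4))
    return s,d
E
python3 - <<'E'
from h import *
from cell import arm
s,d=wrist(arm,"w1");P=cloud(d)
print(d["z_map"].min(),np.median(P[:,:,2]))
m=((P[:,:,2]>.012)&(P[:,:,2]<.028)).astype(np.uint8)*255
m=cv2.morphologyEx(m,cv2.MORPH_OPEN,np.ones((5,5)))
for c in cv2.findContours(m,cv2.RETR_EXTERNAL,cv2.CHAIN_APPROX_NONE)[0]:
    if cv2.contourArea(c)<3000: continue
    r=cv2.minAreaRect((rays(d,c[:,0],.02)[:,:2]*1000).astype(np.float32));print(r,cv2.boundingRect(c))
E
```

```text
t 3.4 pos [0.4644 0.3591 0.2518] rv [-3.137e+00 -1.580e-01 -2.000e-03] F [-0.4  0.1  0.2] w 0.0916
0.0 0.050405905246027505
((465.33233642578125, 365.7188415527344), (126.43887329101562, 84.22021484375), 7.568221569061279) (235, 136, 69, 98)
((561.9720458984375, 83.56893920898438), (240.03761291503906, 242.688720703125), 86.80850219726562) (389, 5, 171, 234)
```

View pics/w1.png

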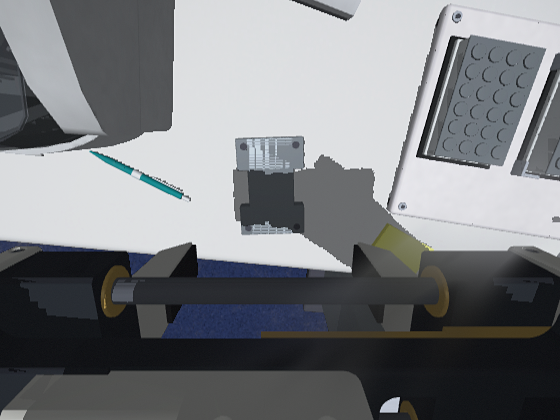

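The wrist view shows the thick filler, centred at about (270,186) and free of clutter. I check the clearance to the device on its left before going down.

```bash
python3 - <<'E'
from h import *
d=dict(np.load("top0.npz"));P=cloud(d).reshape(-1,3)
k=(P[:,0]>.36)&(P[:,0]<.58)&(P[:,1]>.2)&(P[:,1]<.75)&(P[:,2]>.04)&(P[:,2]<.6)
print(P[k][np.argsort(P[k][:,1])[:15]].round(3))
d=dict(np.load("w1.npz"));P=cloud(d)[:240,:240].reshape(-1,3)
k=(P[:,0]>.36)&(P[:,0]<.58)&(P[:,1]>.2)&(P[:,2]>.04)&(P[:,2]<.6)
print(P[k][np.argsort(P[k][:,1])[:15]].round(3))
E
```

```text
[[0.546 0.486 0.13 ]
 [0.566 0.487 0.139]
 [0.564 0.487 0.161]
 [0.536 0.487 0.13 ]
 [0.532 0.487 0.171]
 [0.548 0.487 0.133]
 [0.579 0.488 0.152]
 [0.526 0.488 0.121]
 [0.553 0.488 0.164]
 [0.542 0.488 0.155]
 [0.557 0.488 0.188]
 [0.528 0.488 0.128]
 [0.526 0.488 0.127]
 [0.542 0.488 0.173]
 [0.539 0.488 0.142]]
[[0.538 0.367 0.391]
 [0.538 0.367 0.391]
 [0.538 0.367 0.391]
 [0.538 0.367 0.391]
 [0.538 0.367 0.391]
 [0.538 0.367 0.391]
 [0.538 0.367 0.391]
 [0.538 0.367 0.391]
 [0.538 0.367 0.391]
 [0.538 0.367 0.391]
 [0.538 0.367 0.391]
 [0.538 0.367 0.391]
 [0.538 0.367 0.391]
 [0.538 0.367 0.391]
 [0.538 0.367 0.391]]
```

Clear: the device starts at y = 0.486 and the gripper body reaches 0.46.

arm_command(
  targets=[
    [[0.001,-0.006,0.04,0,0,-0.031],[0,0,0.05,0,0,0],[0,0,0.05,0,0,0],[0,0,0.04,0,0,0],[0,0,0.025,0,0,0],[0,0,0.013,0,0,0],[0,0,0.007,0,0,0],[0,0,0,0,0,0],[0,0,0,0,0,0]],
  ],
)

```text
clock: 4.58
position: [0.4649, 0.3653, 0.0267]
ee_rot: [-3.134, -0.207, -0.002]
force: [0.4, -0.5, -0.0]
width: 1.0
gripper_force: 0.0
```

arm_command(
  targets=[
    [[0,0,0,0,0,0],[0,0,0,0,0,0],[0,0,0,0,0,0],[0,0,0,0,0,0],[0,0,0,0,0,0],[0,0,0,0,0,0],[0,0,0,0,0,0],[0,0,0,0,0,0]],
  ],
  jaw=0.05,
  newtons=25,
)

```text
clock: 5.58
position: [0.4644, 0.3647, 0.0257]
ee_rot: [3.135, 0.207, 0.0]
force: [-0.3, 0.0, 2.5]
width: 0.636
gripper_force: 25.0
```

arm_command(
  targets=[
    [[0,0,-0.01,0,0,0],[0,0,-0.02,0,0,0],[0,0,-0.04,0,0,0],[0,0,-0.05,0,0,0],[0,0,-0.05,0,0,0],[0,0,-0.04,0,0,0],[0,0,-0.02,0,0,0],[0,0,0,0,0,0]],
  ],
)

```text
clock: 6.58
position: [0.4647, 0.3654, 0.2574]
ee_rot: [-3.133, -0.207, -0.004]
force: [-0.0, -0.0, -3.3]
width: 0.64
gripper_force: 25.0
```

```bash
python3 - <<'E'
from h import *
from cell import arm
s,d=wrist(arm,"w2")
print(delta(s["position"],s["ee_rot"],[.49,.015,.26],-.053))
E
```

```text
t 6.58 pos [0.4647 0.3654 0.2574] rv [-3.133 -0.207 -0.004] F [-0.  -0.  -3.3] w 0.0588
(array([-0.021 ,  0.3507, -0.0032]), array([-0.0019, -0.0025,  0.1849]))
```

View pics/w2.png

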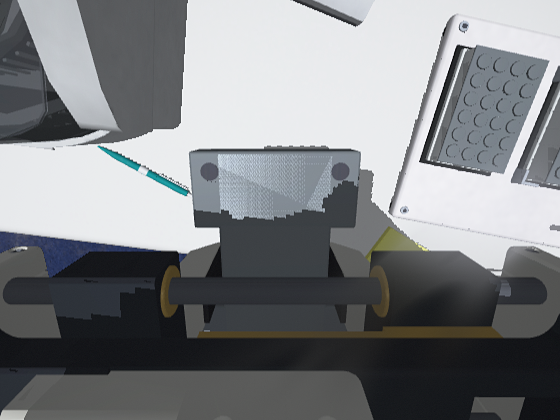

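The filler is held squarely (far edge at row 150, columns 190–360). Now I carry it to just short of the nest and look there.

arm_command(
  targets=[
    [[-0.002,0.02,-0.01,0,0,0],[-0.003,0.04,-0.013,0,0,0],[-0.003,0.055,0,0,0,0],[-0.003,0.055,0,0,0,0],[-0.003,0.055,0,0,0,0],[-0.003,0.055,0,0,0,0],[-0.003,0.045,0,0,0,0],[-0.001,0.0257,0,0,0,0.06],[0,0,0,0,0,0.065],[0,0,0,0,0,0.06]],
  ],
)

```text
clock: 7.88
position: [0.4892, 0.0141, 0.2783]
ee_rot: [-3.14, 0.091, 0.002]
force: [-0.1, -0.5, -2.7]
width: 0.639
gripper_force: 25.0
```

arm_command(
  targets=[
    [[0,0,0,0,0,0],[0,0,0,0,0,0]],
  ],
)

```text
clock: 8.12
position: [0.4894, 0.0146, 0.2785]
ee_rot: [-3.14, 0.082, 0.001]
force: [0.4, 0.8, -2.1]
width: 0.641
gripper_force: 25.0
```

```bash
python3 - <<'E'
from h import *
from cell import arm
s,d=wrist(arm,"w3");P=cloud(d)
def rect(lo,hi,z,A=1500):
    m=((P[:,:,2]>lo)&(P[:,:,2]<hi)).astype(np.uint8)*255
    m=cv2.morphologyEx(m,cv2.MORPH_OPEN,np.ones((5,5)))
    for c in cv2.findContours(m,cv2.RETR_EXTERNAL,cv2.CHAIN_APPROX_NONE)[0]:
        if cv2.contourArea(c)<A: continue
        r=cv2.minAreaRect((rays(d,c[:,0],z)[:,:2]*1000).astype(np.float32));print(z,np.round(r[0],1),np.round(r[1],1),round(r[2],2),cv2.boundingRect(c))
rect(.058,.072,.065);rect(.048,.0575,.055)
E
```

```text
t 8.12 pos [0.4894 0.0146 0.2785] rv [-3.14e+00  8.20e-02  1.00e-03] F [ 0.4  0.8 -2.1] w 0.0589
0.065 [591.6  13.9] [81.4 99. ] 87.07 (235, 54, 74, 94)
0.055 [587.2 138. ] [ 81.4 122.7] 86.85 (126, 55, 78, 111)
```

View pics/w3.png

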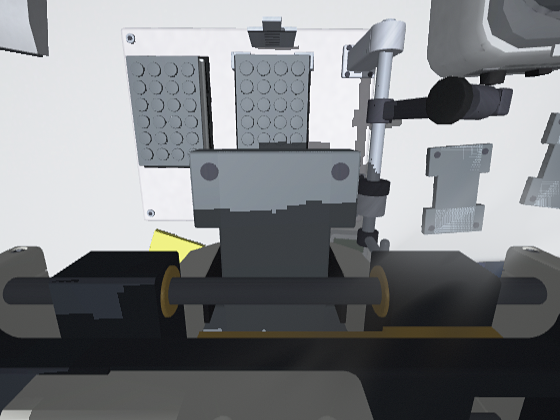

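The wrist view shows the deep plate in the nest (columns 235–309, rows 54 and down) and the clamp leaning away. Nest centre is about (0.5805, 0.0135), yaw −0.052. Now I move over it and go down.

arm_command(
  targets=[
    [[0.025,-0.001,0,0,0,0],[0.04,-0.002,0,0,0,0],[0.026,-0.0017,0,0,0,0],[0,0,0.02,0,0,0],[0,0,0.04,0,0,0],[0,0,0.04,0,0,0],[0,0,0.03,0,0,0],[0,0,0.02,0,0,0],[0,0,0.01,0,0,0],[0,0,0,0,0,0]],
  ],
)

```text
clock: 9.43
position: [0.5806, 0.0142, 0.1184]
ee_rot: [3.14, -0.083, -0.001]
force: [1.0, -0.2, -2.4]
width: 0.643
gripper_force: 25.0
```

arm_command(
  targets=[
    [[0,0,0.01,0,0,0],[0,0,0.008,0,0,0],[0,0,0.005,0,0,0],[0,0,0,0,0,0],[0,0,0,0,0,0]],
  ],
)

```text
clock: 10.05
position: [0.5809, 0.0142, 0.0959]
ee_rot: [-3.14, 0.084, -0.0]
force: [0.2, -0.4, -2.4]
width: 0.638
gripper_force: 25.0
```

arm_command(
  targets=[
    [[0,0,0.002,0,0,0],[0,0,0.001,0,0,0],[0,0,0,0,0,0],[0,0,0,0,0,0]],
  ],
)

```text
clock: 10.55
position: [0.5808, 0.0142, 0.0928]
ee_rot: [3.14, -0.084, 0.0]
force: [0.3, 0.2, -3.4]
width: 0.641
gripper_force: 25.0
```

arm_command(
  targets=[
    [[0,0,0.001,0,0,0],[0,0,0,0,0,0],[0,0,0,0,0,0]],
  ],
)

```text
clock: 10.92
position: [0.5808, 0.0142, 0.0917]
ee_rot: [3.14, -0.084, -0.0]
force: [0.2, 0.0, -3.3]
width: 0.634
gripper_force: 25.0
```

arm_command(
  targets=[
    [[0,0,0.001,0,0,0],[0,0,0,0,0,0],[0,0,0,0,0,0]],
  ],
)

```text
clock: 11.3
position: [0.5808, 0.0142, 0.0908]
ee_rot: [3.14, -0.084, 0.0]
force: [-0.0, -0.3, -1.7]
width: 0.638
gripper_force: 25.0
```

Contact is near (weight −3.3 to −1.7 N). I release and back off.

arm_command(
  targets=[
    [[0,0,0.0005,0,0,0],[0,0,0,0,0,0],[0,0,0,0,0,0],[0,0,0,0,0,0],[0,0,0,0,0,0],[0,0,0,0,0,0]],
  ],
  jaw=0.08,
)

```text
clock: 12.05
position: [0.5808, 0.0142, 0.0902]
ee_rot: [3.14, -0.084, 0.0]
force: [-0.3, 0.7, -0.0]
width: 0.869
gripper_force: 0.0
```

arm_command(
  targets=[
    [[0,0,-0.01,0,0,0],[0,0,-0.02,0,0,0],[0,0,-0.04,0,0,0],[0,0,-0.05,0,0,0],[0,0,-0.05,0,0,0],[0,0,-0.05,0,0,0],[-0.04,0,-0.03,0,0,0],[-0.05,0,0,0,0,0],[-0.05,0,0,0,0,0],[0,0,0,0,0,0]],
  ],
)

```text
clock: 13.3
position: [0.438, 0.022, 0.3413]
ee_rot: [3.139, -0.082, 0.001]
force: [0.2, -1.0, 1.0]
width: 0.871
gripper_force: 0.0
```

```bash
python3 - <<'E'
from h import *
from cell import arm
s,d=wrist(arm,"w4")
t=arm.get_image("top")
for n,D in(("w",d),("t",t)):
    P=cloud(D);M=((P[:,:,2]>.077)&(P[:,:,2]<.093)&(abs(P[:,:,0]-.58)<.09)&(abs(P[:,:,1]-.014)<.06)).astype(np.uint8)*255
    M=cv2.morphologyEx(M,cv2.MORPH_OPEN,np.ones((3,3)))
    c=max(cv2.findContours(M,cv2.RETR_EXTERNAL,cv2.CHAIN_APPROX_NONE)[0],key=cv2.contourArea)
    print(n,cv2.minAreaRect((rays(D,c[:,0],.085)[:,:2]*1000).astype(np.float32)),np.median(P[M>0][:,2]))
    # knob: points above .225 near lever
    k=(abs(P[:,:,0]-.447)<.045)&(abs(P[:,:,1]+.09)<.06)&(P[:,:,2]>.2)&(P[:,:,2]<.27)
    q=P[k]; print("knob",len(q),q.mean(0).round(4) if len(q) else 0,q.min(0).round(3) if len(q) else 0,q.max(0).round(3) if len(q) else 0)
sc=arm.get_image("scene");cv2.imwrite("pics/s4.png",cv2.resize(sc["pixels"][170:310,170:330,::-1],None,fx=4,fy=4));np.savez("s4.npz",**sc)
E
```

```text
t 13.3 pos [0.438  0.022  0.3413] rv [ 3.139e+00 -8.200e-02  1.000e-03] F [ 0.2 -1.   1. ] w 0.0799
w ((581.3137817382812, 15.531476974487305), (84.6167984008789, 125.22241973876953), 87.0789794921875) 0.0847832142423528
knob 853 [ 0.4475 -0.0697  0.2486] [ 0.433 -0.084  0.201] [ 0.458 -0.059  0.258]
t ((625.3663940429688, 11.029151916503906), (84.66969299316406, 39.66383743286133), 86.8529052734375) 0.08430080407408158
knob 17 [ 0.4458 -0.0835  0.2489] [ 0.437 -0.087  0.236] [ 0.455 -0.082  0.254]
```

View pics/s4.png

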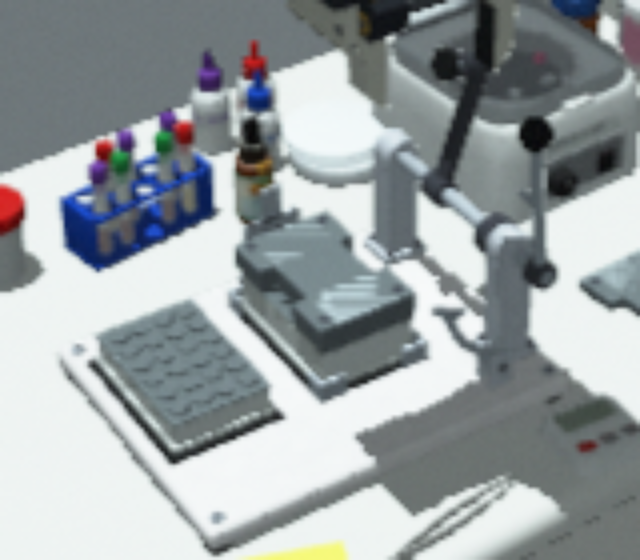

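The scene view shows the filler lying flat and square on the pile, with the clamp still open and the knob at crop (536,135). Next comes the lever. I check the joints, then work out the approach and arc.

```bash
python3 - <<'E'
from h import *
from cell import arm
s=arm.observe();print(s["joints"].round(3))
print(delta(s["position"],s["ee_rot"],[.4458,-.073,.34],1.519))
# arc, tool yaw 1.519: x_tool=press y, y_tool=press x, z down
for n in (14,):
    a=np.radians(np.linspace(85,-25,n+1));y=.125*np.cos(a);z=.125*np.sin(a)
    print(np.c_[np.degrees(a[1:]),np.diff(y),-np.diff(z)].round(4))
E
```

```text
[ 0.227  0.09  -0.427  1.809  0.04   1.249 -1.835]
(array([0.0092, 0.0942, 0.0009]), array([ 1.1000e-03, -1.2000e-03, -1.5724e+00]))
[[ 7.71429e+01  1.69000e-02  2.70000e-03]
 [ 6.92857e+01  1.64000e-02  4.90000e-03]
 [ 6.14286e+01  1.56000e-02  7.10000e-03]
 [ 5.35714e+01  1.44000e-02  9.20000e-03]
 [ 4.57143e+01  1.31000e-02  1.11000e-02]
 [ 3.78571e+01  1.14000e-02  1.28000e-02]
 [ 3.00000e+01  9.60000e-03  1.42000e-02]
 [ 2.21429e+01  7.50000e-03  1.54000e-02]
 [ 1.42857e+01  5.40000e-03  1.63000e-02]
 [ 6.42860e+00  3.10000e-03  1.68000e-02]
 [-1.42860e+00  7.00000e-04  1.71000e-02]
 [-9.28570e+00 -1.60000e-03  1.71000e-02]
 [-1.71429e+01 -3.90000e-03  1.67000e-02]
 [-2.50000e+01 -6.20000e-03  1.60000e-02]]
```

arm_command(
  targets=[
    [[0.009,0.03,0,0,0,0],[0,0.04,0,0,0,0],[0,0.0242,0,0,0,-0.15],[0,0,0,0,0,-0.178],[0,0,0,0,0,-0.178],[0,0,0,0,0,-0.178],[0,0,0,0,0,-0.178],[0,0,0,0,0,-0.178],[0,0,0,0,0,-0.178],[0,0,0,0,0,-0.178]],
  ],
)

```text
clock: 14.7
position: [0.4461, -0.0731, 0.3401]
ee_rot: [-2.454, -1.961, -0.001]
force: [-0.8, -0.6, -0.6]
width: 0.871
gripper_force: 0.0
```

arm_command(
  targets=[
    [[0,0,0,0,0,-0.176],[0,0,0,0,0,0],[0,0,0,0,0,0]],
  ],
)

```text
clock: 15.08
position: [0.4454, -0.073, 0.3401]
ee_rot: [-2.283, -2.158, -0.0]
force: [-0.4, -0.9, -0.2]
width: 0.875
gripper_force: 0.0
```

```bash
python3 - <<'E'
from h import *
from cell import arm
s,d=wrist(arm,"w5");P=cloud(d)
k=(abs(P[:,:,0]-.446)<.03)&(abs(P[:,:,1]+.073)<.03)&(P[:,:,2]>.21)&(P[:,:,2]<.265)
q=P[k]
if len(q): print(len(q),q.mean(0).round(4),np.percentile(q,[2,98],axis=0).round(4))
print(delta(s["position"],s["ee_rot"],[.4458,-.073,.2435],1.519))
E
```

```text
t 15.07 pos [ 0.4454 -0.073   0.3401] rv [-2.283 -2.158 -0.   ] F [-0.4 -0.9 -0.2] w 0.0803
726 [ 0.4451 -0.0693  0.2517] [[ 0.4336 -0.0813  0.2436]
 [ 0.4563 -0.0596  0.2564]]
(array([0.    , 0.0004, 0.0966]), array([-0.0002, -0.0004, -0.0045]))
```

View pics/w5.png

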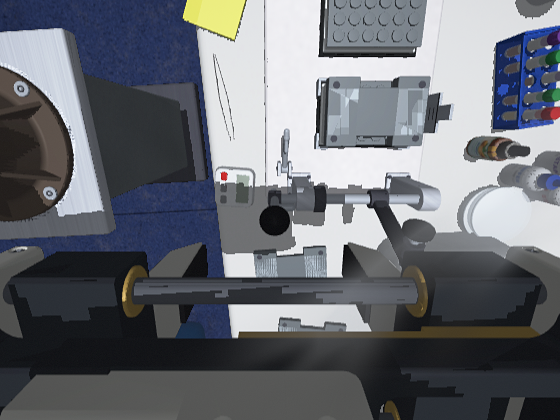

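The wrist view shows the knob at (275,220) between the open jaws, and the measured centre matches (0.445, −0.0725, 0.2435). I go down and pinch.

arm_command(
  targets=[
    [[0,0,0.02,0,0,0],[0,0,0.035,0,0,0],[0,0,0.025,0,0,0],[0,0,0.012,0,0,0],[0,0,0.0045,0,0,0],[0,0,0,0,0,0]],
  ],
)

```text
clock: 15.88
position: [0.4453, -0.0729, 0.2442]
ee_rot: [2.279, 2.162, 0.001]
force: [0.2, 0.0, 0.5]
width: 0.872
gripper_force: 0.0
```

arm_command(
  targets=[
    [[0,0,0,0,0,0],[0,0,0,0,0,0],[0,0,0,0,0,0],[0,0,0,0,0,0],[0,0,0,0,0,0],[0,0,0,0,0,0],[0,0,0,0,0,0],[0,0,0,0,0,0]],
  ],
  jaw=0.015,
  newtons=30,
)

```text
clock: 16.88
position: [0.4452, -0.0729, 0.2438]
ee_rot: [2.278, 2.163, 0.001]
force: [2.0, -0.5, -1.5]
width: 0.263
gripper_force: 30.0
```

arm_command(
  targets=[
    [[0.0085,0,0.001,0,0,0],[0.0084,0,0.0017,0,0,0],[0.0164,0,0.0049,0,0,0],[0.0156,0,0.0071,0,0,0],[0.0144,0,0.0092,0,0,0],[0,0,0,0,0,0]],
  ],
)

```text
clock: 17.62
position: [0.4489, -0.0082, 0.2196]
ee_rot: [2.276, 2.165, 0.002]
force: [4.1, -2.0, 1.2]
width: 0.264
gripper_force: 30.0
```

```bash
python3 - <<'E'
from h import *
from cell import arm
arm_s=arm.observe();print(arm_s["position"],arm_s["force"])
sc=arm.get_image("scene");cv2.imwrite("pics/s5.png",cv2.resize(sc["pixels"][150:310,170:370,::-1],None,fx=3,fy=3))
E
```

```text
[ 0.44885999 -0.00819493  0.2196056 ] [ 4.11591644 -1.95592332  1.22713592]
```

View pics/s5.png

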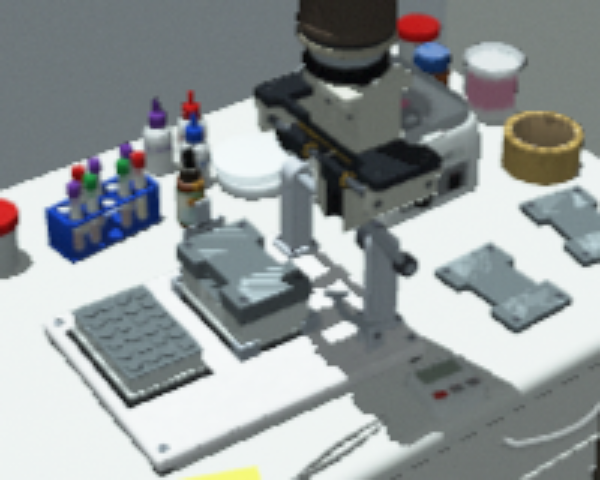

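The scene shows the gripper holding the knob partway through the swing, with nothing disturbed. I continue the arc.

arm_command(
  targets=[
    [[0.0131,0,0.0111,0,0,0],[0.0114,0,0.0128,0,0,0],[0.0096,0,0.0142,0,0,0],[0.0075,0,0.0154,0,0,0],[0.0054,0,0.0163,0,0,0],[0.0031,0,0.0168,0,0,0],[0,0,0,0,0,0]],
  ],
)

```text
clock: 18.55
position: [0.4517, 0.0415, 0.1325]
ee_rot: [-2.277, -2.164, -0.003]
force: [5.1, 3.1, 1.7]
width: 0.265
gripper_force: 30.0
```

arm_command(
  targets=[
    [[0.0007,0,0.0171,0,0,0],[-0.0016,0,0.0171,0,0,0],[-0.0019,0,0.0085,0,0,0],[-0.002,0,0.0082,0,0,0],[0,0,0,0,0,0]],
  ],
)

```text
clock: 19.18
position: [0.4514, 0.0365, 0.082]
ee_rot: [-2.278, -2.163, -0.003]
force: [4.6, 3.2, 0.5]
width: 0.268
gripper_force: 30.0
```

arm_command(
  targets=[
    [[-0.0015,0,0.004,0,0,0],[-0.0015,0,0.004,0,0,0],[-0.0016,0,0.004,0,0,0],[-0.0016,0,0.004,0,0,0],[0,0,0,0,0,0]],
  ],
)

```text
clock: 19.8
position: [0.4511, 0.0303, 0.0662]
ee_rot: [2.278, 2.163, 0.003]
force: [4.5, 4.2, 1.9]
width: 0.269
gripper_force: 30.0
```

arm_command(
  targets=[
    [[-0.0008,0,0.002,0,0,0],[0,0,0,0,0,0]],
  ],
)

```text
clock: 20.05
position: [0.4511, 0.0295, 0.0645]
ee_rot: [2.278, 2.163, 0.003]
force: [4.6, 4.3, 4.0]
width: 0.264
gripper_force: 30.0
```

arm_command(
  targets=[
    [[-0.0008,0,0.002,0,0,0],[0,0,0,0,0,0]],
  ],
)

```text
clock: 20.3
position: [0.4511, 0.0289, 0.0629]
ee_rot: [2.277, 2.163, 0.003]
force: [2.1, 4.6, 12.1]
width: 0.265
gripper_force: 30.0
```

arm_command(
  targets=[
    [[-0.0005,0,0.002,0,0,0],[0,0,0,0,0,0]],
  ],
)

```text
clock: 20.55
position: [0.4511, 0.0284, 0.0615]
ee_rot: [2.277, 2.163, 0.003]
force: [-0.3, 4.0, 22.5]
width: 0.265
gripper_force: 31.4
```

arm_command(
  targets=[
    [[0,0,0.002,0,0,0],[0,0,0,0,0,0],[0,0,0,0,0,0]],
  ],
)

```text
clock: 20.92
position: [0.4513, 0.0283, 0.0605]
ee_rot: [2.275, 2.163, 0.004]
force: [-6.0, 3.8, 40.3]
width: 0.262
gripper_force: 36.5
```

```bash
python3 - <<'E'
from h import *
from cell import arm
wrist(arm,"w6")
sc=arm.get_image("scene");cv2.imwrite("pics/s6.png",cv2.resize(sc["pixels"][170:300,190:350,::-1],None,fx=4,fy=4))
E
```

```text
t 20.93 pos [0.4513 0.0283 0.0605] rv [2.275 2.163 0.004] F [-6.   3.8 40.3] w 0.024
```

View pics/s6.png

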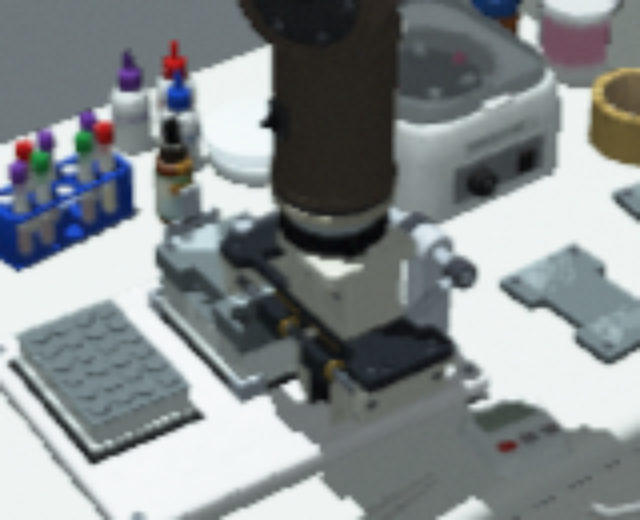

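The view shows the lever down and the pad over the filler. At 40 N it is firmly on its stop. I relieve the load, release, lift straight up and look.

arm_command(
  targets=[
    [[0,0,-0.003,0,0,0],[0,0,-0.001,0,0,0],[0,0,0,0,0,0]],
  ],
)

```text
clock: 21.4
position: [0.4511, 0.0291, 0.0629]
ee_rot: [2.277, 2.164, 0.005]
force: [2.0, 6.3, 7.9]
width: 0.265
gripper_force: 30.0
```

arm_command(
  targets=[
    [[0,0,0,0,0,0],[0,0,0,0,0,0],[0,0,0,0,0,0],[0,0,0,0,0,0],[0,0,0,0,0,0],[0,0,0,0,0,0]],
  ],
  jaw=0.06,
)

```text
clock: 22.15
position: [0.4501, 0.0272, 0.0623]
ee_rot: [-2.279, -2.163, 0.0]
force: [0.9, 0.6, 0.3]
width: 0.652
gripper_force: 0.0
```

arm_command(
  targets=[
    [[0,0,-0.01,0,0,0],[0,0,-0.03,0,0,0],[0,0,-0.05,0,0,0],[0,0,-0.05,0,0,0],[0,0,-0.05,0,0,0],[0,0,-0.05,0,0,0],[0,0,-0.04,0,0,0],[0,0,0,0,0,0]],
  ],
)

```text
clock: 23.15
position: [0.4513, 0.0279, 0.3459]
ee_rot: [2.275, 2.16, 0.007]
force: [0.6, -0.2, 0.2]
width: 0.652
gripper_force: 0.0
```

```bash
python3 - <<'E'
from h import *
from cell import arm
s,d=wrist(arm,"w7");P=cloud(d)
M=((P[:,:,2]>.077)&(P[:,:,2]<.093)&(abs(P[:,:,0]-.58)<.09)&(abs(P[:,:,1]-.014)<.06)).astype(np.uint8)*255
M=cv2.morphologyEx(M,cv2.MORPH_OPEN,np.ones((3,3)))
c=max(cv2.findContours(M,cv2.RETR_EXTERNAL,cv2.CHAIN_APPROX_NONE)[0],key=cv2.contourArea)
print(cv2.minAreaRect((rays(d,c[:,0],.085)[:,:2]*1000).astype(np.float32)))
k=(abs(P[:,:,0]-.451)<.025)&(abs(P[:,:,1]-.029)<.03)&(P[:,:,2]>.05)&(P[:,:,2]<.15)
print(P[k].min(0).round(4),P[k].max(0).round(4))
t=arm.get_image("top");P=cloud(t)
im=t["pixels"].astype(int);m=(im[:,:,0]>150)&(im[:,:,2]<100)&(im[:,:,1]>120);o=np.load("top0.npz")["pixels"].astype(int);m0=(o[:,:,0]>150)&(o[:,:,2]<100)&(o[:,:,1]>120)
print("note shift",np.argwhere(m[250:]).mean(0)-np.argwhere(m0[250:]).mean(0))
sc=arm.get_image("scene");cv2.imwrite("pics/s7.png",cv2.resize(sc["pixels"][170:320,190:350,::-1],None,fx=4,fy=4))
E
```

```text
t 23.15 pos [0.4513 0.0279 0.3459] rv [2.275 2.16  0.007] F [ 0.6 -0.2  0.2] w 0.0598
((579.9561767578125, 16.544586181640625), (83.75003051757812, 127.50311279296875), 87.053466796875)
[ 0.4392 -0.0008  0.0681] [0.4665 0.0444 0.1137]
note shift [ 1.4055552 -3.8130814]
```

View pics/s7.png

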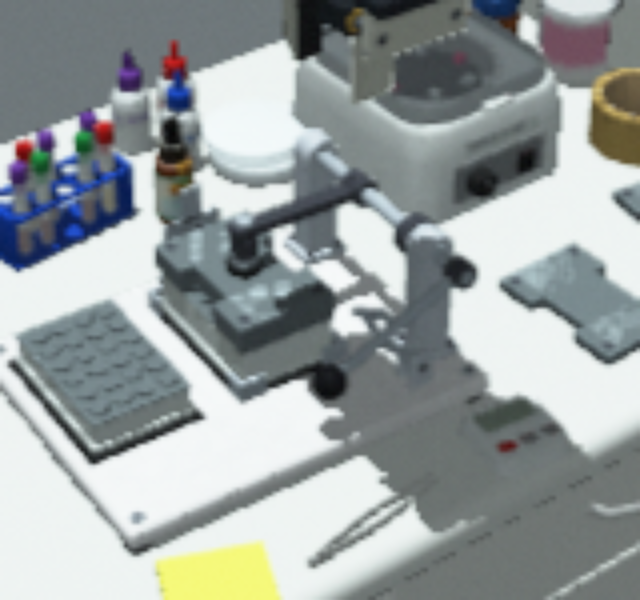

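The view shows the clamp staying down by itself: the pad sits on the filler at (245,262) and the knob is low at (328,380), with the arm clear. I hand in.

```bash
python3 -c "
from cell import arm
print(arm.sign_off())"
```

```text
the job is handed in; nothing more can be done
None
```

I put the thick filler on the deep plate in the nest, level with the gauge's shoulders and about 3 mm off centre, swung the lever to its stop, saw the clamp stay down after release, and handed the job in; no verdict came back.

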